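# Set out the little house vases behind their stain samples

### The job

Set the stall out: take the row of four little house vases out of the white carrying tray and stand each one in the display rack, upright in the bay directly behind the stain sample of its own roof colour, so that the row follows the order of the samples, with the gable ends facing the front and back of the rack. They carry glass tubes, so set them down rather than dropping them, never tip one over, and leave the stain jar and the loose frame block where they are.

Things in the scene. Friction and masses are not known exactly. Their poses are not given: they have to be found in the camera images.
- house_red: wooden house vase, red roof, 34 mm thick (x), 54 wide (y), glass tube through the ridge (top at 90 mm), about 90 g; origin: centre of underside. Grip the flat gables (facing +x, -x) across 34 mm: full width up to 50 mm, tapering to 0 at 80 mm. Roof spans 33 mm either side in y. Starts in a white tray: compartments 74 mm apart along y, floor 4 mm thick, walls 30 mm high, 55 mm apart in x
- house_blue: wooden house vase, blue roof, 34 mm thick (x), 54 wide (y), glass tube through the ridge (top at 90 mm), about 90 g; origin: centre of underside. Grip the flat gables (facing +x, -x) across 34 mm: full width up to 50 mm, tapering to 0 at 80 mm. Roof spans 33 mm either side in y. Starts in a white tray: compartments 74 mm apart along y, floor 4 mm thick, walls 30 mm high, 55 mm apart in x
- house_green: wooden house vase, green roof, 34 mm thick (x), 54 wide (y), glass tube through the ridge (top at 90 mm), about 90 g; origin: centre of underside. Grip the flat gables (facing +x, -x) across 34 mm: full width up to 50 mm, tapering to 0 at 80 mm. Roof spans 33 mm either side in y. Starts in a white tray: compartments 74 mm apart along y, floor 4 mm thick, walls 30 mm high, 55 mm apart in x
- house_brown: wooden house vase, dark brown roof, 34 mm thick (x), 54 wide (y), glass tube through the ridge (top at 90 mm), about 90 g; origin: centre of underside. Grip the flat gables (facing +x, -x) across 34 mm: full width up to 50 mm, tapering to 0 at 80 mm. Roof spans 33 mm either side in y. Starts in a white tray: compartments 74 mm apart along y, floor 4 mm thick, walls 30 mm high, 55 mm apart in x
- sample_red: red stain sample framed in honey wood, 34 (x) by 46 (y) by 8 mm, fixed on the display rack; origin: centre of underside, x out of the rack's front. Its bay lies behind it: centre of bay floor at (-51, 0, 0) mm in this frame, 8 mm above the table; 52 (x) by 74 mm (y) inside, fences 12 mm high, next bay 80 mm along y. House x goes along this x, either way round
- sample_blue: blue stain sample framed in honey wood, 34 (x) by 46 (y) by 8 mm, fixed on the display rack; origin: centre of underside, x out of the rack's front. Its bay lies behind it: centre of bay floor at (-51, 0, 0) mm in this frame, 8 mm above the table; 52 (x) by 74 mm (y) inside, fences 12 mm high, next bay 80 mm along y. House x goes along this x, either way round
- sample_green: green stain sample framed in honey wood, 34 (x) by 46 (y) by 8 mm, fixed on the display rack; origin: centre of underside, x out of the rack's front. Its bay lies behind it: centre of bay floor at (-51, 0, 0) mm in this frame, 8 mm above the table; 52 (x) by 74 mm (y) inside, fences 12 mm high, next bay 80 mm along y. House x goes along this x, either way round
- sample_brown: dark brown stain sample framed in honey wood, 34 (x) by 46 (y) by 8 mm, fixed on the display rack; origin: centre of underside, x out of the rack's front. Its bay lies behind it: centre of bay floor at (-51, 0, 0) mm in this frame, 8 mm above the table; 52 (x) by 74 mm (y) inside, fences 12 mm high, next bay 80 mm along y. House x goes along this x, either way round
- jar: closed amber jar of stain with black cap, 54 mm across, 72 mm high, loose, stands beside the work; origin at the centre of its underside; not to be disturbed
- frame_block: loose square wooden photo-frame block with a window, 80 by 80 by 22 mm, lies beside the work; origin at the centre of its underside; not to be disturbed
There are look-alikes about, which are no part of the job. Leave any yellow look-alike of the house_green alone.

How it is judged (in metres and radians):
At the end, for the whole second after the job is handed in: Each house stands upright (0.1 rad), released and at rest on the floor of the bay behind the sample of its roof colour: within 13 mm of the bay's centre in x and y, 5 mm in height, gables to front and back within 0.35 rad. Jar and frame block moved under 20 mm (x of house_red in the frame of sample_red between -0.064 and -0.038 m and y of house_red in the frame of sample_red between -0.013 and 0.013 m and z of house_red in the frame of sample_red between -0.005 and 0.005 m and angle between each of house_red, house_blue, house_green, house_brown's own z axis and vertical below 0.1 rad and angle between the x axis of house_red and the x axis of sample_red, either way round below 0.35 rad and linear speed of each of house_red, house_blue, house_green, house_brown below 0.02 m/s and angular speed of each of house_red, house_blue, house_green, house_brown below 0.2 rad/s and x of house_blue in the frame of sample_blue between -0.064 and -0.038 m and y of house_blue in the frame of sample_blue between -0.013 and 0.013 m and z of house_blue in the frame of sample_blue between -0.005 and 0.005 m and angle between the x axis of house_blue and the x axis of sample_blue, either way round below 0.35 rad and x of house_green in the frame of sample_green between -0.064 and -0.038 m and y of house_green in the frame of sample_green between -0.013 and 0.013 m and z of house_green in the frame of sample_green between -0.005 and 0.005 m and angle between the x axis of house_green and the x axis of sample_green, either way round below 0.35 rad and x of house_brown in the frame of sample_brown between -0.064 and -0.038 m and y of house_brown in the frame of sample_brown between -0.013 and 0.013 m and z of house_brown in the frame of sample_brown between -0.005 and 0.005 m and angle between the x axis of house_brown and the x axis of sample_brown, either way round below 0.35 rad and distance of each of jar, frame_block from where it was at the start of the episode below 0.02 m); the robot touches nothing.
It fails at once if a house is tipped over (angle between any of house_red, house_blue, house_green, house_brown's own z axis and vertical above 0.7 rad).
It fails at once if a house is dropped (lands faster than a fall of about 25 mm) ((height (world z) of house_red below 0.035 m and linear speed of house_red above 0.7 m/s) or (height (world z) of house_blue below 0.035 m and linear speed of house_blue above 0.7 m/s) or (height (world z) of house_green below 0.035 m and linear speed of house_green above 0.7 m/s) or (height (world z) of house_brown below 0.035 m and linear speed of house_brown above 0.7 m/s)).
It fails at once if the jar or the frame block is pushed more than 20 mm (distance of any of jar, frame_block from where it was at the start of the episode above 0.02 m).
It also fails if it takes over 99 s, if anything falls off the work surface, if the arm or the gripper's body presses on something with over 40 N, if the wrist force passes 120 N, or if a joint passes its speed limit or range.

### The arm

A 7-joint arm with a two-finger parallel gripper is mounted at the origin on the work surface. World frame = base frame: x ahead of the robot, y to its left, z up, the work surface at z = 0. Lengths are in m, angles in degrees, forces in N, time in s.
With the tool pointing down it reaches from about 0.425 to 0.875 m from the base axis. Payload 4.7 kg.
Tool frame: the origin (TCP) lies between the finger pads; the fingertips stand 8 mm ahead of it and the grasp point (between the pads) lies 11 mm behind it (env.tip_extent is the distance from the TCP to the fingertips, in m); z points along the fingers, y is the line along which they close (so a half turn about z gives the same grasp; the last joint's range is limited). The gripper opens to 87 mm and grips with 3 to 60 N. Pads are 19 mm wide; open, the fingers measure 117 mm over their backs; the gripper's body (75 mm by 190 mm) begins 51 mm behind the grasp point.
Start: joints at [-71.442, 18.392, -4.016, 83.108, 1.295, 78.541, -3.26], TCP at [0.198, 0.619, 0.231] pointing down, gripper open.
Joint ranges: [-163.93, 163.93], [-17.29, 119.83], [-79.2, 71.16], [3.27, 140.29], [-89.18, 269.18], [5.43, 117.66], [-154.24, 154.24]. Speed limits (degrees/s): [147.25, 147.25, 180, 180, 180, 180, 180].

### API

Orientations are given as [roll, pitch, yaw] about the fixed x, y, z axes, in that order (R = Rz(yaw) Ry(pitch) Rx(roll)).
In Python, from cell import sensors, vision, workorder, env gives the robot as it stands.
- The arm moves only by the tool drive_tool, never from a script. Its argument "moves" is a list of rows, each an object of numbers: "x", "y", "z": the shift along the tool's x, y, z in mm; "rx", "ry", "rz": the turn, a rotation vector about the tool's x, y, z in rad; "fingers": the closure, from -1 (fully open) to 1 (shut). In form: [{"x": .., "y": .., "z": .., "rx": .., "ry": .., "rz": .., "fingers": ..}, ...]. A call has 1 to 20 rows; each row is the pose to reach, as a shift and turn from the pose commanded when the call began, along the tool's axes at that moment; what a row does not reach only later rows make up. A row lasts 1/8 s, in which the tool goes at most 62.5 mm and 10.7 degrees, less where a joint would pass 70% of its speed; a pose out of reach is approached as far as the arm can. A call with a gripper value outside its range is refused whole. The fingers move at their own pace and stop on an object; "force" is the grip in N (left out, the last holds). Time passes only in rows, so rows that repeat a pose let the fingers close. It gives the time, the measured TCP pose, the force, the opening and the grip force at its end, in the units of the state.
- sensors.get_obs(): the state, without advancing time (a new reading comes with each control period).
- vision.read_camera(name): name is "scene" or "side" or "wrist"; returns a dict with "image" (384x512x3 uint8, red, green, blue), "fx", "fy", "cx", "cy" (pixels), "R" (3x3) and "t" (3): a world point X has camera coordinates R X + t. Camera axes: x right, y down, z forward; pixel columns grow to the right and rows downward; lengths in m; the calibration is good to about 2 mm. A picture is of the moment at which its call begins. There is no depth.
- workorder.sign_off(): hands the job in; it is judged then, once.
The state is a dict: "time_s": time; "qpos": joint angles; "joint_velocities": joint speeds; "effort": joint torques, N m; "tool_pos": TCP position; "tool_rot": TCP orientation; "force": force on the tool from outside, world axes, zero at the start; "wrist_torque": the same for the moment, N m; "grip_width": finger opening in m; "grasp_force": force on a finger pad.
Only numpy, scipy, OpenCV 4.12 (cv2) and the standard library are available. Lean on these libraries where they do the work, as an engineer would, in place of code of your own. Each camera call takes 0.05 s, during which the arm holds its last target. There are 200 camera calls.

## Working session

There is one attempt and no reset: what is moved stays moved. The work goes in short steps, Python scripts to look and compute and a tool call to move; the robot and the scene stay as the last step left them, time stands still between calls to the robot, and variables do not carry over. Pictures are saved under pics/ and viewed, at most 14 in all, crops included, and the job is handed in when it is done.

Besides the shell and the picture viewer there is one more tool, called after "Emit:" by a JSON object that holds its "name" and its "arguments". drive_tool: Moves the arm, as the interface text tells. Its arguments: {"type":"object","properties":{"moves":{"type":"array"},"force":{"type":"number"}},"required":["moves"]}

```bash
mkdir -p pics; ls
cat > h.py <<'E'
import numpy as np, cv2
from cell import sensors, vision, workorder, env
def cap(n,f):
    c=vision.read_camera(n); cv2.imwrite('pics/'+f+'.png',c['image'][:,:,::-1])
    np.savez('pics/'+f+'.npz',**{k:np.array(v) for k,v in c.items()}); return c
def load(f): return np.load('pics/'+f+'.npz')
def ray(c,u,v,z):
    R,t=c['R'],c['t']; o=-R.T@t; d=R.T@np.array([(u-c['cx'])/c['fx'],(v-c['cy'])/c['fy'],1])
    return o+d*(z-o[2])/d[2]
def proj(c,X):
    p=c['R']@np.array(X)+c['t']; return np.array([c['fx']*p[0]/p[2]+c['cx'],c['fy']*p[1]/p[2]+c['cy']])
def tri(obs):
    A=[];b=[]
    for c,u,v in obs:
        R,t=c['R'],c['t']; a=(u-c['cx'])/c['fx']; e=(v-c['cy'])/c['fy']
        A+= [R[0]-a*R[2], R[1]-e*R[2]]; b+=[a*t[2]-t[0], e*t[2]-t[1]]
    return np.linalg.lstsq(np.array(A),np.array(b),rcond=None)[0]
E
python3 - <<'E'
from h import *
ims=[]
for n in ("scene","side","wrist"):
    c=cap(n,n+'0'); print(n,-c['R'].T@c['t'],c['fx'])
print(sensors.get_obs())
E
```

```text
pics
scene [ 1.16798613 -0.65343741  0.89574016] 487.6921900709254
side [ 0.28335895 -0.67908477  0.77969874] 378.28055845729256
wrist [0.11962466 0.64390071 0.38394275] 297.44042496351034
{'time_s': 0.15, 'qpos': array([-71.4430838 ,  18.42946598,  -4.01577856,  83.15755321,
         1.29493071,  78.54037341,  -3.25999464]), 'joint_velocities': array([ 0.02463566, -0.15181802, -0.050467  , -0.16913822, -0.0138141 ,
       -0.01359115, -0.01726864]), 'effort': array([ 5.01278737e-04, -4.91792679e+01, -4.04264303e-01, -3.12873173e+01,
       -6.39134087e-02,  4.04999277e-02,  1.34353982e-04]), 'tool_pos': array([0.19807272, 0.61867295, 0.22972227]), 'tool_rot': array([-1.79917819e+02,  4.82152094e-03,  1.62252678e+02]), 'force': array([-0.06485513, -0.96930068, -0.28977356]), 'wrist_torque': array([-0.03389289,  0.01001925, -0.01830693]), 'grasp_force': 0.0, 'grip_width': 0.0869538758947046}
```

View pics/scene0.png

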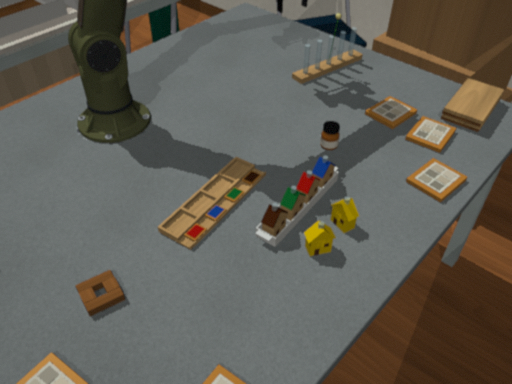

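View pics/side0.png

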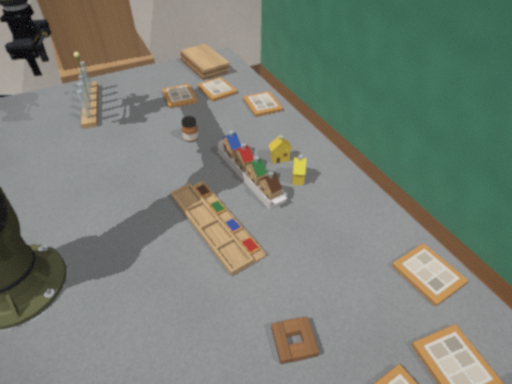

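Scene: tray houses, brown (275,213), green (290,195), red (306,181), blue (322,165). Rack samples, red (195,231), blue (215,212), green (233,194), brown (251,178). Yellow look-alikes at (320,237) and (344,213), jar at (330,134), frame block at (100,292). The side view agrees.

Candidates for house_green: the green roof (290,195), and the two yellow houses, which are excluded. Roof patches could also be confused with the flat samples on the rack. Close crop next.

Run:
```python
from h import *
a=cv2.imread('pics/scene0.png')[150:260,150:370]; b=cv2.imread('pics/side0.png')[120:280,165:325]
a=cv2.resize(a,None,fx=3.6,fy=3.6,interpolation=2)[:396,:792]
b=cv2.resize(b,None,fx=3.6,fy=3.6,interpolation=2)
cv2.imwrite('pics/ca.png',a)
s,d=load('scene0'),load('side0')
for n,p,q in [('sred',(195,231),(250,244)),('sblue',(215,212),(234,225)),('sgreen',(234,194),(217,207)),('sbrown',(252,177),(203,189)),
 ('hbrown',(275,213),(273,184)),('hgreen',(290,195),(260,168)),('hred',(306,181),(246,155)),('hblue',(322,165),(233,141)),('jar',(330,126),(189,121)),('y1',(320,225),(300,160)),('y2',(344,205),(280,143)),('block',(100,288),(296,338))]:
    print(n,tri([(s,*p),(d,*q)]).round(3))
```

```text
sred [ 0.539 -0.158  0.017]
sblue [ 0.529 -0.082  0.016]
sgreen [0.516 0.002 0.012]
sbrown [0.508 0.082 0.014]
hbrown [ 0.673 -0.025  0.062]
hgreen [0.667 0.039 0.072]
hred [0.66  0.114 0.066]
hblue [0.654 0.191 0.067]
jar [0.569 0.348 0.069]
y1 [0.782 0.007 0.078]
y2 [0.778 0.113 0.065]
block [ 0.513 -0.415  0.022]
```

View pics/ca.png

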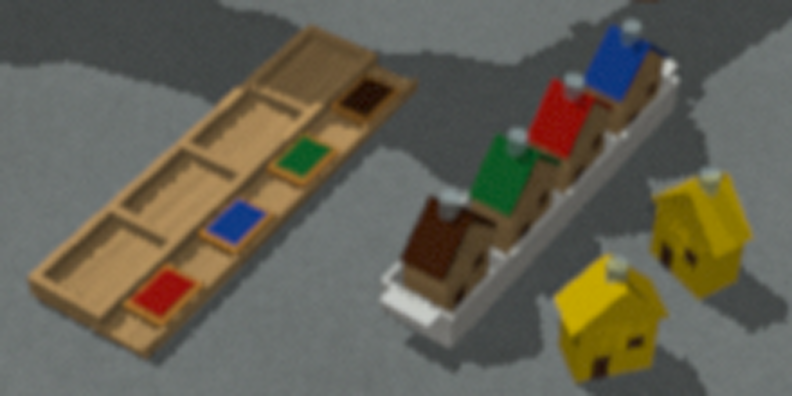

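The crop confirms the order along the tray (brown, green, red, blue) and the sample order (red, blue, green, brown). The bays are on the robot's side of the samples. Both yellow houses stand outside the tray. Next, the wrist camera goes overhead.

Emit:
{"name": "drive_tool", "arguments": {"moves": [{"x":-577,"y":-518,"z":-100,"rz":1.26,"fingers":-1},{"x":-577,"y":-518,"z":-100,"rz":1.26,"fingers":-1},{"x":-577,"y":-518,"z":-100,"rz":1.26,"fingers":-1},{"x":-577,"y":-518,"z":-100,"rz":1.26,"fingers":-1},{"x":-577,"y":-518,"z":-100,"rz":1.26,"fingers":-1},{"x":-577,"y":-518,"z":-100,"rz":1.26,"fingers":-1},{"x":-577,"y":-518,"z":-100,"rz":1.26,"fingers":-1},{"x":-577,"y":-518,"z":-100,"rz":1.26,"fingers":-1},{"x":-577,"y":-518,"z":-100,"rz":1.26,"fingers":-1},{"x":-577,"y":-518,"z":-100,"rz":1.26,"fingers":-1},{"x":-577,"y":-518,"z":-100,"rz":1.26,"fingers":-1},{"x":-577,"y":-518,"z":-100,"rz":1.26,"fingers":-1},{"x":-577,"y":-518,"z":-100,"rz":1.26,"fingers":-1},{"x":-577,"y":-518,"z":-100,"rz":1.26,"fingers":-1},{"x":-577,"y":-518,"z":-100,"rz":1.26,"fingers":-1},{"x":-577,"y":-518,"z":-100,"rz":1.26,"fingers":-1},{"x":-577,"y":-518,"z":-100,"rz":1.26,"fingers":-1},{"x":-577,"y":-518,"z":-100,"rz":1.26,"fingers":-1}]}}

```text
invalid input at $.moves[0]: expected keys x, y, z, rx, ry, rz, fingers
```

Run:
```python
from h import *
c=cap('wrist','w1'); print(-c['R'].T@c['t'],c['R'].round(2))
cv2.imwrite('pics/w1b.png',cv2.resize(c['image'][:,:,::-1],(800,600),interpolation=2))
o=sensors.get_obs();print(o['time_s'],o['tool_pos'],o['tool_rot'])
```

```text
[0.11963358 0.64393648 0.38408769] [[ 0.31  0.95 -0.  ]
 [ 0.91 -0.29  0.3 ]
 [ 0.29 -0.09 -0.95]]
0.2 [0.19808253 0.61875    0.22990747] [-1.79935420e+02  3.78781331e-03  1.62255222e+02]
```

View pics/w1b.png

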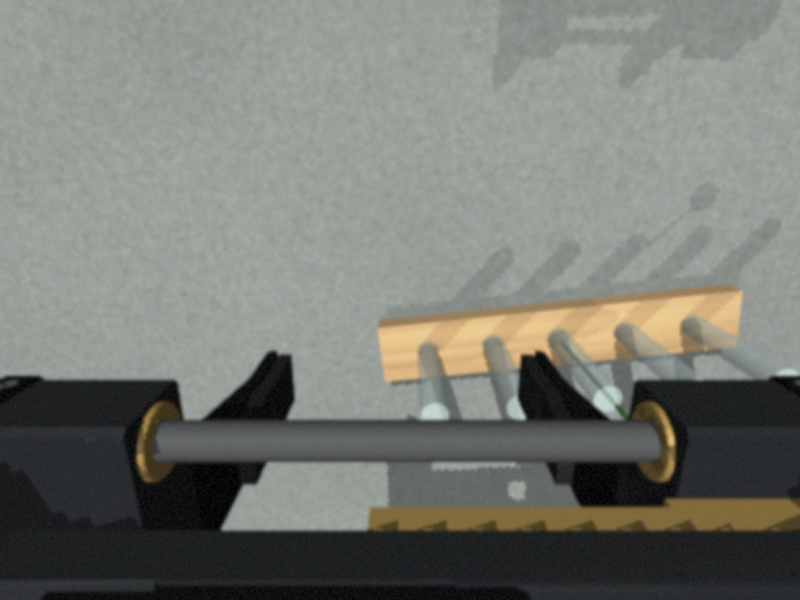

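Emit:
{"name": "drive_tool", "arguments": {"moves": [{"x":120,"y":0,"z":0,"fingers":-1},{"x":120,"y":0,"z":0,"fingers":-1},{"x":120,"y":0,"z":0,"fingers":-1},{"x":120,"y":0,"z":0,"fingers":-1}]}}

```text
invalid input at $.moves[0]: expected keys x, y, z, rx, ry, rz, fingers
```

Run:
```python
from h import *
c=cap('wrist','w2'); print(-c['R'].T@c['t'])
cv2.imwrite('pics/w2b.png',cv2.resize(c['image'][:,:,::-1],(800,600),interpolation=2))
o=sensors.get_obs();print(o['time_s'],o['tool_pos'],o['tool_rot'])
```

```text
[0.11964325 0.64397662 0.38425613]
0.25 [0.19810538 0.61880462 0.23002857] [-1.79946747e+02  4.46990051e-03  1.62249999e+02]
```

View pics/w2b.png

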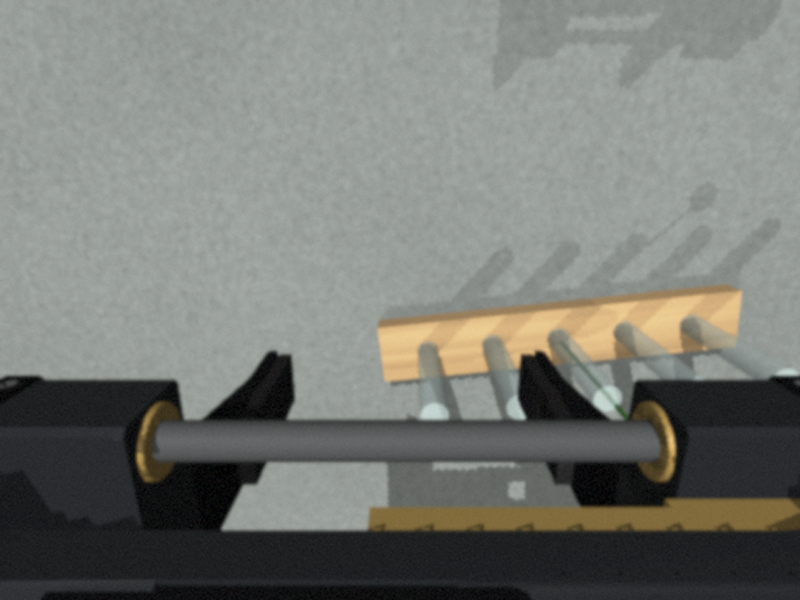

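The calls were refused because every row needs all its keys, so the arm hasn't moved. The pictures show only the tube stand under the start pose.

Emit:
{"name": "drive_tool", "arguments": {"moves": [{"x":-594,"y":-545,"z":-140,"rx":0,"ry":0,"rz":1.26,"fingers":-1},{"x":-594,"y":-545,"z":-140,"rx":0,"ry":0,"rz":1.26,"fingers":-1},{"x":-594,"y":-545,"z":-140,"rx":0,"ry":0,"rz":1.26,"fingers":-1},{"x":-594,"y":-545,"z":-140,"rx":0,"ry":0,"rz":1.26,"fingers":-1},{"x":-594,"y":-545,"z":-140,"rx":0,"ry":0,"rz":1.26,"fingers":-1},{"x":-594,"y":-545,"z":-140,"rx":0,"ry":0,"rz":1.26,"fingers":-1},{"x":-594,"y":-545,"z":-140,"rx":0,"ry":0,"rz":1.26,"fingers":-1},{"x":-594,"y":-545,"z":-140,"rx":0,"ry":0,"rz":1.26,"fingers":-1},{"x":-594,"y":-545,"z":-140,"rx":0,"ry":0,"rz":1.26,"fingers":-1},{"x":-594,"y":-545,"z":-140,"rx":0,"ry":0,"rz":1.26,"fingers":-1},{"x":-594,"y":-545,"z":-140,"rx":0,"ry":0,"rz":1.26,"fingers":-1},{"x":-594,"y":-545,"z":-140,"rx":0,"ry":0,"rz":1.26,"fingers":-1},{"x":-594,"y":-545,"z":-140,"rx":0,"ry":0,"rz":1.26,"fingers":-1},{"x":-594,"y":-545,"z":-140,"rx":0,"ry":0,"rz":1.26,"fingers":-1},{"x":-594,"y":-545,"z":-140,"rx":0,"ry":0,"rz":1.26,"fingers":-1},{"x":-594,"y":-545,"z":-140,"rx":0,"ry":0,"rz":1.26,"fingers":-1},{"x":-594,"y":-545,"z":-140,"rx":0,"ry":0,"rz":1.26,"fingers":-1}]}}

```text
time_s: 2.38
tool_pos: [0.5975, -0.0792, 0.3706]
tool_rot: [180.0, -0.1, 90.2]
force: [-0.1, -0.0, -0.8]
grip_width: 0.0869
grasp_force: 0.0
```

Run:
```python
from h import *
c=cap('wrist','w1'); print(-c['R'].T@c['t'],c['R'].round(2))
cv2.imwrite('pics/w1c.png',cv2.resize(c['image'][:,:,::-1],(800,600),interpolation=2))
o=sensors.get_obs();print(o['time_s'],o['tool_pos'],o['tool_rot'])
```

```text
[0.59760378 0.00327779 0.52511276] [[ 1.    0.    0.  ]
 [ 0.   -0.95  0.3 ]
 [ 0.   -0.3  -0.95]]
2.425 [ 0.59753205 -0.07953243  0.37070007] [ 1.79984954e+02 -6.26590944e-02  9.01980655e+01]
```

Emit:
{"name": "drive_tool", "arguments": {"moves": [{"x":120,"y":0,"z":0,"rx":0,"ry":0,"rz":0,"fingers":-1},{"x":120,"y":0,"z":0,"rx":0,"ry":0,"rz":0,"fingers":-1},{"x":120,"y":0,"z":0,"rx":0,"ry":0,"rz":0,"fingers":-1},{"x":120,"y":0,"z":0,"rx":0,"ry":0,"rz":0,"fingers":-1},{"x":120,"y":0,"z":0,"rx":0,"ry":0,"rz":0,"fingers":-1}]}}

```text
time_s: 3.05
tool_pos: [0.5976, 0.0372, 0.3709]
tool_rot: [180.0, 0.0, 89.9]
force: [-0.1, -0.6, 0.6]
grip_width: 0.0872
grasp_force: 0.0
```

Run:
```python
from h import *
c=cap('wrist','w2'); print(-c['R'].T@c['t'])
cv2.imwrite('pics/w2c.png',cv2.resize(c['image'][:,:,::-1],(800,600),interpolation=2))
o=sensors.get_obs();print(o['time_s'],o['tool_pos'],o['tool_rot'])
```

```text
[0.59803634 0.11989996 0.52528985]
3.1 [0.59759982 0.03712018 0.37090599] [1.79968082e+02 8.82250672e-03 8.99044831e+01]
```

View pics/w1c.png

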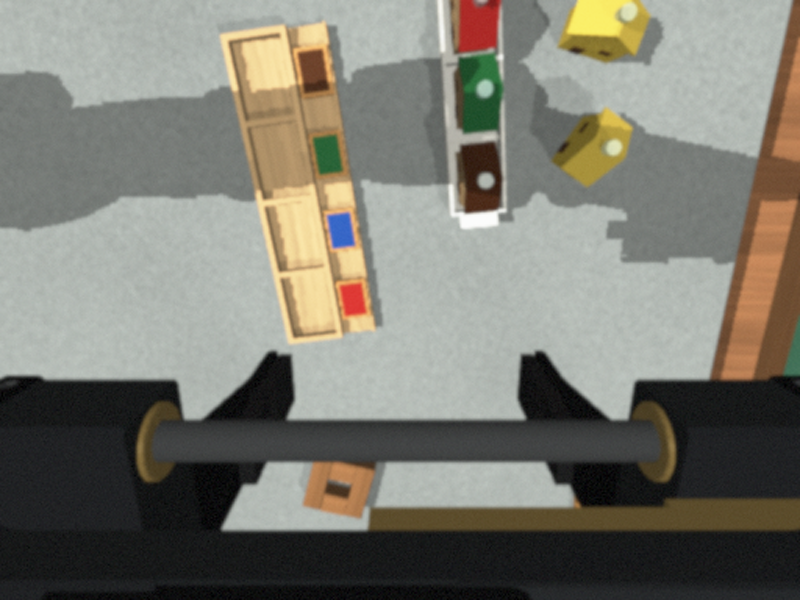

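View pics/w2c.png

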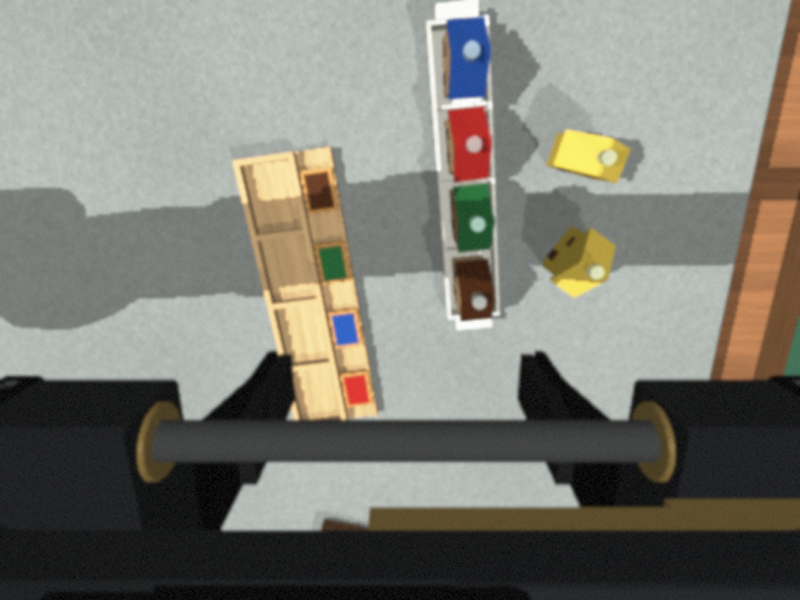

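w1c: tube tops green (485,88), brown (485,180). Samples brown (315,70), green (328,154), blue (341,230), red (352,299). w2c: tube tops blue (472,49), red (474,143), green (478,223), brown (479,301). Samples brown (319,190), green (332,262), blue (345,328), red (357,389).

Run:
```python
from h import *
a,b=load('w1'),load('w2'); k=.64
T={};f=lambda c,p:(c,(p[0]+.5)*k-.5,(p[1]+.5)*k-.5)
for n,p,q in [('s_red',(352,299),(357,389)),('s_blue',(341,230),(345,328)),('s_green',(328,154),(332,262)),('s_brown',(315,70),(319,190)),
 ('h_brown',(485,180),(479,301)),('h_green',(485,88),(478,223))]:
    print(n,tri([f(a,p),f(b,q)]).round(4), 'assumed z:',[ray(*f(c,x),.094 if n[0]=='h' else .016).round(4)[:2] for c,x in((a,p),(b,q))])
H={n:ray(*f(b,q),.094)[:2] for n,q in [('blue',(472,49)),('red',(474,143)),('green',(478,223)),('brown',(479,301))]}
P=np.array(list(H.values())); print(P.round(4)); d=(P[0]-P[3])/3; print('tray pitch',np.hypot(*d),'yaw',np.degrees(np.arctan2(-d[0],d[1])))
S=np.array([ (ray(*f(a,p),.016)+ray(*f(b,q),.016))[:2]/2 for p,q in [((352,299),(357,389)),((341,230),(345,328)),((328,154),(332,262)),((315,70),(319,190))]])
i=np.arange(4); cx=np.polyfit(i,S[:,0],1); cy=np.polyfit(i,S[:,1],1); print('pitch',np.hypot(cx[0],cy[0])); y=np.arctan2(-cx[0],cy[0]); print('rack yaw',np.degrees(y))
print('bays r b g br',np.c_[np.polyval(cx,i)-.051*np.cos(y),np.polyval(cy,i)-.051*np.sin(y)].round(4))
```

```text
s_red [ 0.5372 -0.158   0.0142] assumed z: [array([ 0.5366, -0.1574]), array([ 0.5383, -0.1569])]
s_blue [ 0.5262 -0.0788  0.0114] assumed z: [array([ 0.5269, -0.0781]), array([ 0.5268, -0.077 ])]
s_green [0.5154 0.0015 0.0131] assumed z: [array([0.5163, 0.0016]), array([0.5155, 0.0022])]
s_brown [0.5064 0.0812 0.017 ] assumed z: [array([0.5071, 0.0813]), array([0.5055, 0.0811])]
h_brown [ 0.67   -0.0202  0.0899] assumed z: [array([ 0.6691, -0.02  ]), array([ 0.6695, -0.0189])]
h_green [0.6656 0.0564 0.0905] assumed z: [array([0.665, 0.056]), array([0.6651, 0.0569])]
[[ 0.6536  0.2015]
 [ 0.6584  0.1272]
 [ 0.6651  0.0569]
 [ 0.6695 -0.0189]]
tray pitch 0.07365433750950265 yaw 4.130053757225784
pitch 0.08014393532621501
rack yaw 7.481180589246987
bays r b g br [[ 0.4867 -0.1638]
 [ 0.4763 -0.0843]
 [ 0.4658 -0.0048]
 [ 0.4554  0.0746]]
```

Two-view heights agree with the text: samples at about 14 mm and tube tops at about 90 mm. First hover is over house_green.

Emit:
{"name": "drive_tool", "arguments": {"force": 20, "moves": [{"x":19,"y":67,"z":211,"rx":0,"ry":0,"rz":-0.074,"fingers":-1},{"x":19,"y":67,"z":211,"rx":0,"ry":0,"rz":-0.074,"fingers":-1},{"x":19,"y":67,"z":211,"rx":0,"ry":0,"rz":-0.074,"fingers":-1},{"x":19,"y":67,"z":211,"rx":0,"ry":0,"rz":-0.074,"fingers":-1},{"x":19,"y":67,"z":211,"rx":0,"ry":0,"rz":-0.074,"fingers":-1},{"x":19,"y":67,"z":211,"rx":0,"ry":0,"rz":-0.074,"fingers":-1},{"x":19,"y":67,"z":211,"rx":0,"ry":0,"rz":-0.074,"fingers":-1},{"x":19,"y":67,"z":211,"rx":0,"ry":0,"rz":-0.074,"fingers":-1}]}}

```text
time_s: 4.1
tool_pos: [0.6653, 0.0579, 0.1615]
tool_rot: [179.8, -0.0, 94.3]
force: [-0.2, -0.2, 0.4]
grip_width: 0.0872
grasp_force: 0.0
```

Emit:
{"name": "drive_tool", "arguments": {"moves": [{"x":-1,"y":0,"z":60,"rx":0,"ry":0,"rz":0,"fingers":-1},{"x":-1,"y":0,"z":100,"rx":0,"ry":0,"rz":0,"fingers":-1},{"x":-1,"y":0,"z":120,"rx":0,"ry":0,"rz":0,"fingers":-1},{"x":-1,"y":0,"z":120,"rx":0,"ry":0,"rz":0,"fingers":-1},{"x":-1,"y":0,"z":120,"rx":0,"ry":0,"rz":0,"fingers":-1},{"x":-1,"y":0,"z":120,"rx":0,"ry":0,"rz":0,"fingers":1},{"x":-1,"y":0,"z":120,"rx":0,"ry":0,"rz":0,"fingers":1},{"x":-1,"y":0,"z":120,"rx":0,"ry":0,"rz":0,"fingers":1},{"x":-1,"y":0,"z":120,"rx":0,"ry":0,"rz":0,"fingers":1},{"x":-1,"y":0,"z":120,"rx":0,"ry":0,"rz":0,"fingers":1},{"x":-1,"y":0,"z":120,"rx":0,"ry":0,"rz":0,"fingers":1}]}}

```text
time_s: 5.48
tool_pos: [0.6647, 0.057, 0.0395]
tool_rot: [-180.0, -0.0, 94.3]
force: [0.4, 0.8, -0.1]
grip_width: 0.035
grasp_force: 0.0
```

Emit:
{"name": "drive_tool", "arguments": {"moves": [{"x":0,"y":0,"z":0,"rx":0,"ry":0,"rz":0,"fingers":1},{"x":0,"y":0,"z":0,"rx":0,"ry":0,"rz":0,"fingers":1},{"x":0,"y":0,"z":0,"rx":0,"ry":0,"rz":0,"fingers":1}]}}

```text
time_s: 5.85
tool_pos: [0.6647, 0.057, 0.0395]
tool_rot: [-180.0, -0.0, 94.3]
force: [-1.0, -0.4, -0.4]
grip_width: 0.0341
grasp_force: 19.8
```

Gripped at 34 mm with 19.8 N. Lifting and carrying it over its bay.

Emit:
{"name": "drive_tool", "arguments": {"moves": [{"x":0,"y":0,"z":-40,"rx":0,"ry":0,"rz":0,"fingers":1},{"x":0,"y":0,"z":-80,"rx":0,"ry":0,"rz":0,"fingers":1},{"x":0,"y":0,"z":-110,"rx":0,"ry":0,"rz":0,"fingers":1},{"x":0,"y":0,"z":-110,"rx":0,"ry":0,"rz":0,"fingers":1},{"x":-12,"y":-50,"z":-110,"rx":0,"ry":0,"rz":-0.02,"fingers":1},{"x":-24,"y":-100,"z":-110,"rx":0,"ry":0,"rz":-0.04,"fingers":1},{"x":-36,"y":-150,"z":-110,"rx":0,"ry":0,"rz":-0.056,"fingers":1},{"x":-45,"y":-190,"z":-110,"rx":0,"ry":0,"rz":-0.056,"fingers":1},{"x":-47,"y":-203,"z":-110,"rx":0,"ry":0,"rz":-0.056,"fingers":1},{"x":-47,"y":-203,"z":-110,"rx":0,"ry":0,"rz":-0.056,"fingers":1},{"x":-47,"y":-203,"z":-110,"rx":0,"ry":0,"rz":-0.056,"fingers":1}]}}

```text
time_s: 7.22
tool_pos: [0.4668, -0.0046, 0.1495]
tool_rot: [180.0, 0.0, 97.5]
force: [0.2, -0.5, -1.0]
grip_width: 0.034
grasp_force: 19.8
```

Run:
```python
from h import *
a=cap('scene','s2')['image'][110:280,130:400,::-1]; b=cap('side','d2')['image'][110:280,130:330,::-1]
cv2.imwrite('pics/s2c.png',np.hstack([cv2.resize(x,None,fx=1.7,fy=1.7,interpolation=2) for x in (a,b)]))
o=sensors.get_obs();print(o['tool_pos'],o['tool_rot'],o['grip_width'])
```

```text
[ 0.46675431 -0.00479617  0.14946146] [1.79993306e+02 5.98993518e-02 9.75345935e+01] 0.03430569868853191
```

View pics/s2c.png

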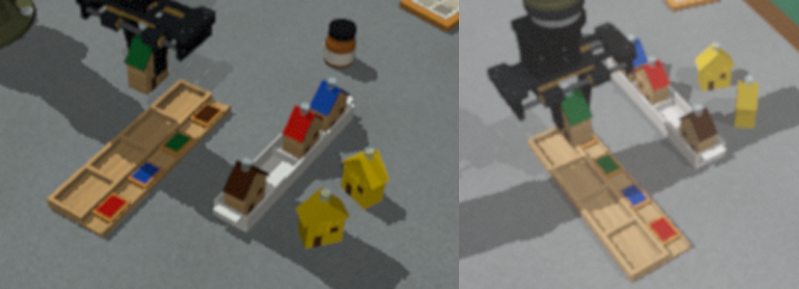

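The green house hangs upright over its bay (the left picture shows it at (142,65)). Lowering and releasing.

Emit:
{"name": "drive_tool", "arguments": {"moves": [{"x":0,"y":-1,"z":50,"rx":0,"ry":0,"rz":0,"fingers":1},{"x":0,"y":-1,"z":85,"rx":0,"ry":0,"rz":0,"fingers":1},{"x":0,"y":-1,"z":97,"rx":0,"ry":0,"rz":0,"fingers":1},{"x":0,"y":-1,"z":103,"rx":0,"ry":0,"rz":0,"fingers":1},{"x":0,"y":-1,"z":105,"rx":0,"ry":0,"rz":0,"fingers":1},{"x":0,"y":-1,"z":105,"rx":0,"ry":0,"rz":0,"fingers":1},{"x":0,"y":-1,"z":105,"rx":0,"ry":0,"rz":0,"fingers":1}]}}

```text
time_s: 8.2
tool_pos: [0.4655, -0.005, 0.0453]
tool_rot: [179.9, -0.0, 97.5]
force: [0.2, -0.5, -0.7]
grip_width: 0.0342
grasp_force: 19.8
```

Emit:
{"name": "drive_tool", "arguments": {"moves": [{"x":0,"y":0,"z":1,"rx":0,"ry":0,"rz":0,"fingers":1},{"x":0,"y":0,"z":1,"rx":0,"ry":0,"rz":0,"fingers":1},{"x":0,"y":0,"z":1,"rx":0,"ry":0,"rz":0,"fingers":-1},{"x":0,"y":0,"z":1,"rx":0,"ry":0,"rz":0,"fingers":-1},{"x":0,"y":0,"z":1,"rx":0,"ry":0,"rz":0,"fingers":-1},{"x":0,"y":0,"z":1,"rx":0,"ry":0,"rz":0,"fingers":-1},{"x":0,"y":0,"z":1,"rx":0,"ry":0,"rz":0,"fingers":-1},{"x":0,"y":0,"z":-30,"rx":0,"ry":0,"rz":0,"fingers":-1},{"x":0,"y":0,"z":-80,"rx":0,"ry":0,"rz":0,"fingers":-1},{"x":0,"y":0,"z":-118,"rx":0,"ry":0,"rz":0,"fingers":-1},{"x":0,"y":0,"z":-118,"rx":0,"ry":0,"rz":0,"fingers":-1},{"x":106,"y":208,"z":-118,"rx":0,"ry":0,"rz":0.058,"fingers":-1},{"x":106,"y":208,"z":-118,"rx":0,"ry":0,"rz":0.058,"fingers":-1},{"x":106,"y":208,"z":-118,"rx":0,"ry":0,"rz":0.058,"fingers":-1},{"x":106,"y":208,"z":-118,"rx":0,"ry":0,"rz":0.058,"fingers":-1},{"x":106,"y":208,"z":-118,"rx":0,"ry":0,"rz":0.058,"fingers":-1},{"x":106,"y":208,"z":-118,"rx":0,"ry":0,"rz":0.058,"fingers":-1},{"x":106,"y":208,"z":-118,"rx":0,"ry":0,"rz":0.058,"fingers":-1}]}}

```text
time_s: 10.45
tool_pos: [0.6563, 0.1255, 0.1625]
tool_rot: [-180.0, -0.0, 94.1]
force: [-0.4, 0.1, 1.6]
grip_width: 0.0872
grasp_force: 0.0
```

Run:
```python
from h import *
cap('scene','s3'); cap('side','d3'); w=cap('wrist','w3')['image'][:,:,::-1]
a=load('s3')['image'][110:280,130:400,::-1]; b=load('d3')['image'][110:280,130:330,::-1]
cv2.imwrite('pics/s3c.png',np.vstack([np.hstack([cv2.resize(x,None,fx=1.7,fy=1.7,interpolation=2) for x in (a,b)]),cv2.resize(w[:225],(799,300))]))
o=sensors.get_obs();print(o['tool_pos'],o['tool_rot'],o['grip_width'])
```

```text
[0.65679262 0.12636781 0.16322535] [ 1.79962116e+02 -4.93286074e-02  9.41251869e+01] 0.08706273032797941
```

View pics/s3c.png

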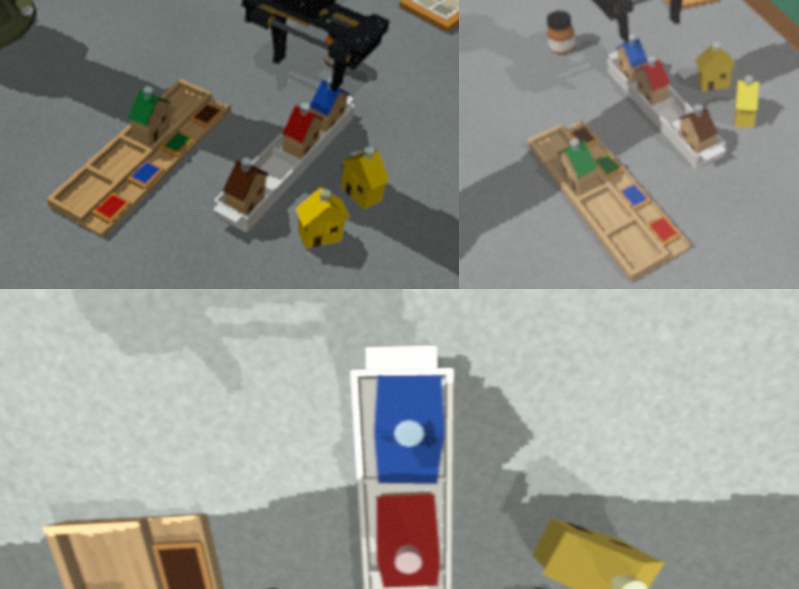

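Green stands upright in its bay and the tray is undisturbed. Grasping red next.

Emit:
{"name": "drive_tool", "arguments": {"moves": [{"x":1,"y":1,"z":60,"rx":0,"ry":0,"rz":0,"fingers":-1},{"x":1,"y":1,"z":100,"rx":0,"ry":0,"rz":0,"fingers":-1},{"x":1,"y":1,"z":122,"rx":0,"ry":0,"rz":0,"fingers":-1},{"x":1,"y":1,"z":122,"rx":0,"ry":0,"rz":0,"fingers":-1},{"x":1,"y":1,"z":122,"rx":0,"ry":0,"rz":0,"fingers":1},{"x":1,"y":1,"z":122,"rx":0,"ry":0,"rz":0,"fingers":1},{"x":1,"y":1,"z":122,"rx":0,"ry":0,"rz":0,"fingers":1},{"x":1,"y":1,"z":122,"rx":0,"ry":0,"rz":0,"fingers":1},{"x":1,"y":1,"z":122,"rx":0,"ry":0,"rz":0,"fingers":1},{"x":1,"y":1,"z":122,"rx":0,"ry":0,"rz":0,"fingers":1},{"x":1,"y":1,"z":122,"rx":0,"ry":0,"rz":0,"fingers":1},{"x":1,"y":1,"z":122,"rx":0,"ry":0,"rz":0,"fingers":1},{"x":1,"y":1,"z":122,"rx":0,"ry":0,"rz":0,"fingers":1}]}}

```text
time_s: 12.22
tool_pos: [0.6581, 0.1281, 0.0405]
tool_rot: [-180.0, -0.0, 94.2]
force: [-0.9, 0.7, -0.2]
grip_width: 0.0346
grasp_force: 19.6
```

Emit:
{"name": "drive_tool", "arguments": {"moves": [{"x":0,"y":0,"z":-40,"rx":0,"ry":0,"rz":0,"fingers":1},{"x":0,"y":0,"z":-80,"rx":0,"ry":0,"rz":0,"fingers":1},{"x":0,"y":0,"z":-115,"rx":0,"ry":0,"rz":0,"fingers":1},{"x":0,"y":0,"z":-115,"rx":0,"ry":0,"rz":0,"fingers":1},{"x":-40,"y":-28,"z":-115,"rx":0,"ry":0,"rz":-0.02,"fingers":1},{"x":-85,"y":-58,"z":-115,"rx":0,"ry":0,"rz":-0.04,"fingers":1},{"x":-130,"y":-90,"z":-115,"rx":0,"ry":0,"rz":-0.057,"fingers":1},{"x":-175,"y":-121,"z":-115,"rx":0,"ry":0,"rz":-0.057,"fingers":1},{"x":-220,"y":-152,"z":-115,"rx":0,"ry":0,"rz":-0.057,"fingers":1},{"x":-260,"y":-180,"z":-115,"rx":0,"ry":0,"rz":-0.057,"fingers":1},{"x":-279,"y":-192,"z":-115,"rx":0,"ry":0,"rz":-0.057,"fingers":1},{"x":-279,"y":-192,"z":-115,"rx":0,"ry":0,"rz":-0.057,"fingers":1},{"x":-279,"y":-192,"z":-115,"rx":0,"ry":0,"rz":-0.057,"fingers":1},{"x":-279,"y":-192,"z":-115,"rx":0,"ry":0,"rz":-0.057,"fingers":1}]}}

```text
time_s: 13.98
tool_pos: [0.4879, -0.1623, 0.1553]
tool_rot: [-180.0, 0.0, 97.6]
force: [-0.1, -0.0, -0.4]
grip_width: 0.0345
grasp_force: 19.6
```

Emit:
{"name": "drive_tool", "arguments": {"moves": [{"x":-1,"y":-1,"z":50,"rx":0,"ry":0,"rz":0,"fingers":1},{"x":-1,"y":-1,"z":90,"rx":0,"ry":0,"rz":0,"fingers":1},{"x":-1,"y":-1,"z":103,"rx":0,"ry":0,"rz":0,"fingers":1},{"x":-1,"y":-1,"z":109,"rx":0,"ry":0,"rz":0,"fingers":1},{"x":-1,"y":-1,"z":111,"rx":0,"ry":0,"rz":0,"fingers":1},{"x":-1,"y":-1,"z":111,"rx":0,"ry":0,"rz":0,"fingers":1},{"x":-1,"y":-1,"z":111,"rx":0,"ry":0,"rz":0,"fingers":1}]}}

```text
time_s: 14.85
tool_pos: [0.4868, -0.1653, 0.0454]
tool_rot: [179.9, 0.0, 97.5]
force: [-0.2, -0.2, -0.3]
grip_width: 0.034
grasp_force: 19.6
```

Emit:
{"name": "drive_tool", "arguments": {"moves": [{"x":0,"y":0,"z":0,"rx":0,"ry":0,"rz":0,"fingers":-1},{"x":0,"y":0,"z":0,"rx":0,"ry":0,"rz":0,"fingers":-1},{"x":0,"y":0,"z":0,"rx":0,"ry":0,"rz":0,"fingers":-1},{"x":0,"y":0,"z":0,"rx":0,"ry":0,"rz":0,"fingers":-1},{"x":0,"y":0,"z":0,"rx":0,"ry":0,"rz":0,"fingers":-1},{"x":0,"y":0,"z":-30,"rx":0,"ry":0,"rz":0,"fingers":-1},{"x":0,"y":0,"z":-80,"rx":0,"ry":0,"rz":0,"fingers":-1},{"x":0,"y":0,"z":-118,"rx":0,"ry":0,"rz":0,"fingers":-1},{"x":0,"y":0,"z":-118,"rx":0,"ry":0,"rz":0,"fingers":-1},{"x":119,"y":200,"z":-118,"rx":0,"ry":0,"rz":0.059,"fingers":-1},{"x":119,"y":200,"z":-118,"rx":0,"ry":0,"rz":0.059,"fingers":-1},{"x":119,"y":200,"z":-118,"rx":0,"ry":0,"rz":0.059,"fingers":-1},{"x":119,"y":200,"z":-118,"rx":0,"ry":0,"rz":0.059,"fingers":-1},{"x":119,"y":200,"z":-118,"rx":0,"ry":0,"rz":0.059,"fingers":-1},{"x":119,"y":200,"z":-118,"rx":0,"ry":0,"rz":0.059,"fingers":-1},{"x":119,"y":200,"z":-118,"rx":0,"ry":0,"rz":0.059,"fingers":-1},{"x":119,"y":200,"z":-118,"rx":0,"ry":0,"rz":0.059,"fingers":-1}]}}

```text
time_s: 16.98
tool_pos: [0.6684, -0.0225, 0.1629]
tool_rot: [180.0, -0.0, 94.0]
force: [-0.4, -0.8, -0.5]
grip_width: 0.087
grasp_force: 0.0
```

Run:
```python
from h import *
a,b=load('w1'),load('w2'); k=.64
f=lambda c,p:(c,(p[0]+.5)*k-.5,(p[1]+.5)*k-.5)
print(tri([f(a,(553,160)),f(b,(544,258))]))
for z in (0,.04,.06):print(z,ray(*f(a,(553,160)),z),ray(*f(b,(544,258)),z))
```

```text
[ 0.76707609 -0.00424556 -0.03164038]
0 [ 0.75721741 -0.00379844  0.        ] [0.75769999 0.00278639 0.        ]
0.04 [ 0.74505898 -0.00325941  0.04      ] [0.74554185 0.0117044  0.04      ]
0.06 [ 0.73897977 -0.0029899   0.06      ] [0.73946278 0.01616341 0.06      ]
```

Emit:
{"name": "drive_tool", "arguments": {"moves": [{"x":3,"y":1,"z":0,"rx":0,"ry":0,"rz":0,"fingers":-0.5},{"x":3,"y":1,"z":0,"rx":0,"ry":0,"rz":0,"fingers":-0.5},{"x":3,"y":1,"z":0,"rx":0,"ry":0,"rz":0,"fingers":-0.5},{"x":3,"y":1,"z":50,"rx":0,"ry":0,"rz":0,"fingers":-0.5},{"x":3,"y":1,"z":95,"rx":0,"ry":0,"rz":0,"fingers":-0.5},{"x":3,"y":1,"z":122,"rx":0,"ry":0,"rz":0,"fingers":-0.5},{"x":3,"y":1,"z":122,"rx":0,"ry":0,"rz":0,"fingers":-0.5},{"x":3,"y":1,"z":122,"rx":0,"ry":0,"rz":0,"fingers":1},{"x":3,"y":1,"z":122,"rx":0,"ry":0,"rz":0,"fingers":1},{"x":3,"y":1,"z":122,"rx":0,"ry":0,"rz":0,"fingers":1},{"x":3,"y":1,"z":122,"rx":0,"ry":0,"rz":0,"fingers":1},{"x":3,"y":1,"z":122,"rx":0,"ry":0,"rz":0,"fingers":1},{"x":3,"y":1,"z":122,"rx":0,"ry":0,"rz":0,"fingers":1},{"x":3,"y":1,"z":122,"rx":0,"ry":0,"rz":0,"fingers":1}]}}

```text
time_s: 18.73
tool_pos: [0.6701, -0.0182, 0.0413]
tool_rot: [180.0, -0.0, 94.1]
force: [-1.2, 0.6, 5.8]
grip_width: 0.0339
grasp_force: 19.8
```

Emit:
{"name": "drive_tool", "arguments": {"moves": [{"x":0,"y":0,"z":-40,"rx":0,"ry":0,"rz":0,"fingers":1},{"x":0,"y":0,"z":-80,"rx":0,"ry":0,"rz":0,"fingers":1},{"x":0,"y":0,"z":-115,"rx":0,"ry":0,"rz":0,"fingers":1},{"x":0,"y":0,"z":-115,"rx":0,"ry":0,"rz":0,"fingers":1},{"x":25,"y":-48,"z":-115,"rx":0,"ry":0,"rz":-0.02,"fingers":1},{"x":50,"y":-96,"z":-115,"rx":0,"ry":0,"rz":-0.04,"fingers":1},{"x":75,"y":-144,"z":-115,"rx":0,"ry":0,"rz":-0.059,"fingers":1},{"x":100,"y":-190,"z":-115,"rx":0,"ry":0,"rz":-0.059,"fingers":1},{"x":108,"y":-207,"z":-115,"rx":0,"ry":0,"rz":-0.059,"fingers":1},{"x":108,"y":-207,"z":-115,"rx":0,"ry":0,"rz":-0.059,"fingers":1},{"x":108,"y":-207,"z":-115,"rx":0,"ry":0,"rz":-0.059,"fingers":1},{"x":108,"y":-207,"z":-115,"rx":0,"ry":0,"rz":-0.059,"fingers":1}]}}

```text
time_s: 20.23
tool_pos: [0.4564, 0.074, 0.1553]
tool_rot: [-180.0, 0.1, 97.4]
force: [-0.9, -0.2, -0.9]
grip_width: 0.034
grasp_force: 19.8
```

Run:
```python
from h import *
cap('scene','s4'); cap('side','d4')
a=load('s4')['image'][110:280,130:400,::-1]; b=load('d4')['image'][110:280,130:330,::-1]
cv2.imwrite('pics/s4c.png',np.hstack([cv2.resize(x,None,fx=1.7,fy=1.7,interpolation=2) for x in (a,b)]))
o=sensors.get_obs();print(o['tool_pos'],o['tool_rot'],o['grip_width'],o['force'])
```

```text
[0.45619591 0.07411994 0.15532609] [-1.79985552e+02  5.48951160e-02  9.73730539e+01] 0.03420766854747014 [ 0.18948195  0.65421572 -1.64735273]
```

View pics/s4c.png

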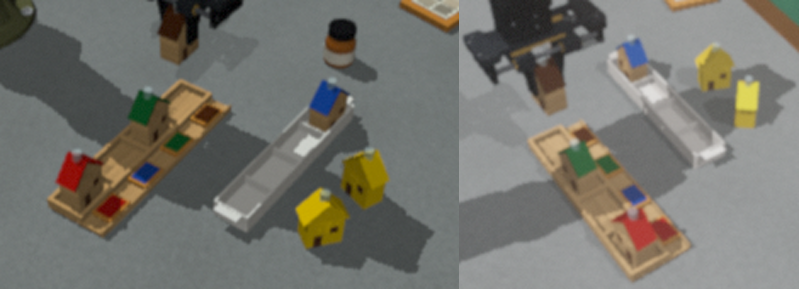

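Green and red stand upright in their own bays, and brown hangs upright above its own. Lowering it, then moving to blue.

Emit:
{"name": "drive_tool", "arguments": {"moves": [{"x":0,"y":-1,"z":50,"rx":0,"ry":0,"rz":0,"fingers":1},{"x":0,"y":-1,"z":90,"rx":0,"ry":0,"rz":0,"fingers":1},{"x":0,"y":-1,"z":103,"rx":0,"ry":0,"rz":0,"fingers":1},{"x":0,"y":-1,"z":108,"rx":0,"ry":0,"rz":0,"fingers":1},{"x":0,"y":-1,"z":110,"rx":0,"ry":0,"rz":0,"fingers":1},{"x":0,"y":-1,"z":110,"rx":0,"ry":0,"rz":0,"fingers":1},{"x":0,"y":-1,"z":110,"rx":0,"ry":0,"rz":0,"fingers":1}]}}

```text
time_s: 21.2
tool_pos: [0.4553, 0.075, 0.0464]
tool_rot: [179.9, -0.0, 97.5]
force: [-0.7, -0.3, -1.3]
grip_width: 0.0336
grasp_force: 19.8
```

Emit:
{"name": "drive_tool", "arguments": {"moves": [{"x":0,"y":0,"z":0,"rx":0,"ry":0,"rz":0,"fingers":-1},{"x":0,"y":0,"z":0,"rx":0,"ry":0,"rz":0,"fingers":-1},{"x":0,"y":0,"z":0,"rx":0,"ry":0,"rz":0,"fingers":-1},{"x":0,"y":0,"z":0,"rx":0,"ry":0,"rz":0,"fingers":-1},{"x":0,"y":0,"z":0,"rx":0,"ry":0,"rz":0,"fingers":-1},{"x":0,"y":0,"z":-30,"rx":0,"ry":0,"rz":0,"fingers":-1},{"x":0,"y":0,"z":-80,"rx":0,"ry":0,"rz":0,"fingers":-1},{"x":0,"y":0,"z":-118,"rx":0,"ry":0,"rz":0,"fingers":-1},{"x":0,"y":0,"z":-118,"rx":0,"ry":0,"rz":0,"fingers":-1},{"x":101,"y":214,"z":-118,"rx":0,"ry":0,"rz":0.058,"fingers":-1},{"x":101,"y":214,"z":-118,"rx":0,"ry":0,"rz":0.058,"fingers":-1},{"x":101,"y":214,"z":-118,"rx":0,"ry":0,"rz":0.058,"fingers":-1},{"x":101,"y":214,"z":-118,"rx":0,"ry":0,"rz":0.058,"fingers":-1},{"x":101,"y":214,"z":-118,"rx":0,"ry":0,"rz":0.058,"fingers":-1},{"x":101,"y":214,"z":-118,"rx":0,"ry":0,"rz":0.058,"fingers":-1},{"x":101,"y":214,"z":-118,"rx":0,"ry":0,"rz":0.058,"fingers":-1},{"x":101,"y":214,"z":-118,"rx":0,"ry":0,"rz":0.058,"fingers":-1}]}}

```text
time_s: 23.32
tool_pos: [0.6533, 0.2019, 0.1644]
tool_rot: [180.0, -0.1, 94.1]
force: [-0.1, 0.1, -0.4]
grip_width: 0.087
grasp_force: 0.0
```

Emit:
{"name": "drive_tool", "arguments": {"moves": [{"x":0,"y":0,"z":0,"rx":0,"ry":0,"rz":0,"fingers":-0.5},{"x":0,"y":0,"z":0,"rx":0,"ry":0,"rz":0,"fingers":-0.5},{"x":0,"y":0,"z":50,"rx":0,"ry":0,"rz":0,"fingers":-0.5},{"x":0,"y":0,"z":95,"rx":0,"ry":0,"rz":0,"fingers":-0.5},{"x":0,"y":0,"z":123,"rx":0,"ry":0,"rz":0,"fingers":-0.5},{"x":0,"y":0,"z":123,"rx":0,"ry":0,"rz":0,"fingers":-0.5},{"x":0,"y":0,"z":123,"rx":0,"ry":0,"rz":0,"fingers":1},{"x":0,"y":0,"z":123,"rx":0,"ry":0,"rz":0,"fingers":1},{"x":0,"y":0,"z":123,"rx":0,"ry":0,"rz":0,"fingers":1},{"x":0,"y":0,"z":123,"rx":0,"ry":0,"rz":0,"fingers":1},{"x":0,"y":0,"z":123,"rx":0,"ry":0,"rz":0,"fingers":1},{"x":0,"y":0,"z":123,"rx":0,"ry":0,"rz":0,"fingers":1},{"x":0,"y":0,"z":123,"rx":0,"ry":0,"rz":0,"fingers":1}]}}

```text
time_s: 24.95
tool_pos: [0.6541, 0.2027, 0.0413]
tool_rot: [180.0, -0.0, 94.1]
force: [-1.4, 0.0, 6.3]
grip_width: 0.034
grasp_force: 20.0
```

Emit:
{"name": "drive_tool", "arguments": {"moves": [{"x":0,"y":0,"z":-40,"rx":0,"ry":0,"rz":0,"fingers":1},{"x":0,"y":0,"z":-80,"rx":0,"ry":0,"rz":0,"fingers":1},{"x":0,"y":0,"z":-115,"rx":0,"ry":0,"rz":0,"fingers":1},{"x":0,"y":0,"z":-115,"rx":0,"ry":0,"rz":0,"fingers":1},{"x":-40,"y":-29,"z":-115,"rx":0,"ry":0,"rz":-0.02,"fingers":1},{"x":-80,"y":-58,"z":-115,"rx":0,"ry":0,"rz":-0.04,"fingers":1},{"x":-125,"y":-90,"z":-115,"rx":0,"ry":0,"rz":-0.059,"fingers":1},{"x":-170,"y":-123,"z":-115,"rx":0,"ry":0,"rz":-0.059,"fingers":1},{"x":-215,"y":-155,"z":-115,"rx":0,"ry":0,"rz":-0.059,"fingers":1},{"x":-255,"y":-184,"z":-115,"rx":0,"ry":0,"rz":-0.059,"fingers":1},{"x":-273,"y":-198,"z":-115,"rx":0,"ry":0,"rz":-0.059,"fingers":1},{"x":-273,"y":-198,"z":-115,"rx":0,"ry":0,"rz":-0.059,"fingers":1},{"x":-273,"y":-198,"z":-115,"rx":0,"ry":0,"rz":-0.059,"fingers":1},{"x":-273,"y":-198,"z":-115,"rx":0,"ry":0,"rz":-0.059,"fingers":1}]}}

```text
time_s: 26.7
tool_pos: [0.4766, -0.0824, 0.1554]
tool_rot: [-180.0, 0.0, 97.7]
force: [-0.5, 0.2, -1.0]
grip_width: 0.034
grasp_force: 20.0
```

Emit:
{"name": "drive_tool", "arguments": {"moves": [{"x":0,"y":0,"z":50,"rx":0,"ry":0,"rz":0,"fingers":1},{"x":0,"y":0,"z":90,"rx":0,"ry":0,"rz":0,"fingers":1},{"x":0,"y":0,"z":103,"rx":0,"ry":0,"rz":0,"fingers":1},{"x":0,"y":0,"z":108,"rx":0,"ry":0,"rz":0,"fingers":1},{"x":0,"y":0,"z":110,"rx":0,"ry":0,"rz":0,"fingers":1},{"x":0,"y":0,"z":110,"rx":0,"ry":0,"rz":0,"fingers":1},{"x":0,"y":0,"z":110,"rx":0,"ry":0,"rz":0,"fingers":1}]}}

```text
time_s: 27.58
tool_pos: [0.4767, -0.0839, 0.0464]
tool_rot: [179.9, -0.0, 97.5]
force: [0.7, 0.2, -0.7]
grip_width: 0.0338
grasp_force: 20.0
```

Emit:
{"name": "drive_tool", "arguments": {"moves": [{"x":0,"y":0,"z":0,"rx":0,"ry":0,"rz":0,"fingers":-1},{"x":0,"y":0,"z":0,"rx":0,"ry":0,"rz":0,"fingers":-1},{"x":0,"y":0,"z":0,"rx":0,"ry":0,"rz":0,"fingers":-1},{"x":0,"y":0,"z":0,"rx":0,"ry":0,"rz":0,"fingers":-1},{"x":0,"y":0,"z":0,"rx":0,"ry":0,"rz":0,"fingers":-1},{"x":0,"y":0,"z":-30,"rx":0,"ry":0,"rz":0,"fingers":-1},{"x":0,"y":0,"z":-80,"rx":0,"ry":0,"rz":0,"fingers":-1},{"x":0,"y":0,"z":-130,"rx":0,"ry":0,"rz":0,"fingers":-1},{"x":0,"y":0,"z":-190,"rx":0,"ry":0,"rz":0,"fingers":-1},{"x":0,"y":60,"z":-240,"rx":0,"ry":0,"rz":0,"fingers":-1},{"x":0,"y":120,"z":-280,"rx":0,"ry":0,"rz":0,"fingers":-1},{"x":0,"y":120,"z":-280,"rx":0,"ry":0,"rz":0,"fingers":-1},{"x":0,"y":120,"z":-280,"rx":0,"ry":0,"rz":0,"fingers":-1},{"x":0,"y":120,"z":-280,"rx":0,"ry":0,"rz":0,"fingers":-1}]}}

```text
time_s: 29.32
tool_pos: [0.5937, -0.0691, 0.3247]
tool_rot: [-179.9, -0.0, 97.4]
force: [0.3, 0.6, 0.1]
grip_width: 0.0866
grasp_force: 0.0
```

Run:
```python
from h import *
cap('scene','s5'); cap('side','d5'); w=cap('wrist','w5')['image'][:,:,::-1]
a=load('s5')['image'][110:280,130:400,::-1]; b=load('d5')['image'][110:280,130:330,::-1]
cv2.imwrite('pics/s5c.png',np.vstack([np.hstack([cv2.resize(x,None,fx=1.7,fy=1.7,interpolation=2) for x in (a,b)]),cv2.resize(w[:200],(799,310))]))
print(sensors.get_obs()['time_s'],sensors.get_obs()['tool_pos'])
```

```text
29.475 [ 0.59365846 -0.06874182  0.3251532 ]
```

View pics/s5c.png

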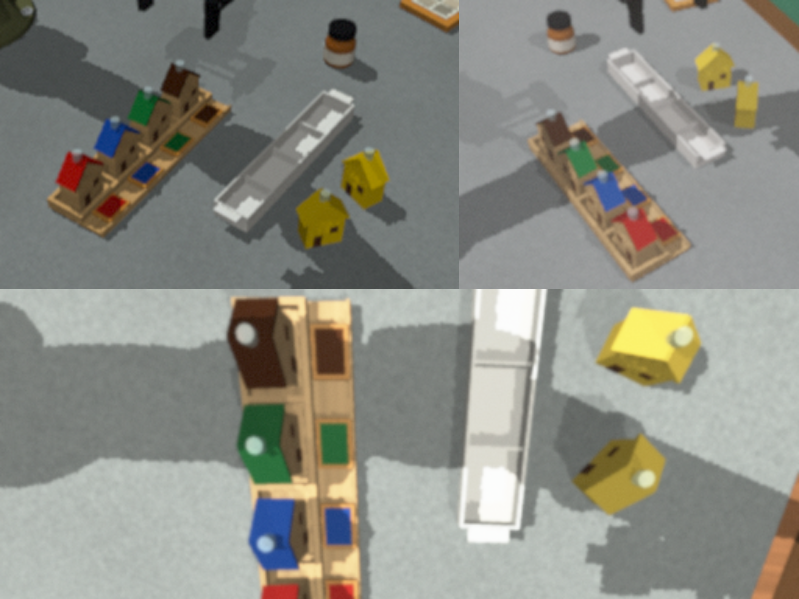

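All four houses stand upright, each behind its own sample. I'll check the placement numerically before handing in: tube tops at brown (245,333), green (254,445), blue (265,543) in the wrist part, and red at (77,157) and (633,211) in the upper crops.

Run:
```python
from h import *
w,s,d=load('w5'),load('s5'),load('d5')
bay=dict(red=(.4867,-.1638),blue=(.4763,-.0843),green=(.4658,-.0048),brown=(.4554,.0746))
y=np.radians(7.48);R=np.array([[np.cos(y),np.sin(y)],[-np.sin(y),np.cos(y)]])
for n,u,v in [('brown',245,333),('green',254,445),('blue',265,543)]:
    p=ray(w,u/799*512,(v-289)/310*200,.098); print(n,(R@(p[:2]-bay[n])*1e3).round(1))
for n,a,b in [('red',(77,157),(633,211)),('blue',(115,123),(603,176)),('green',(148,92),(574,144)),('brown',(180,64),(550,118))]:
    p=tri([(s,a[0]/1.7+130,a[1]/1.7+110),(d,(b[0]-459)/1.7+130,b[1]/1.7+110)]); print(n,p.round(3),(R@(p[:2]-bay[n])*1e3).round(1))
```

```text
brown [ 0.9 -2. ]
green [-0.3 -1.3]
blue [ 1.1 -0.3]
red [ 0.49  -0.166  0.09 ] [ 3.2 -3. ]
blue [ 0.479 -0.085  0.09 ] [ 2.6 -1.4]
green [ 0.465 -0.005  0.089] [-0.3  0.1]
brown [0.454 0.075 0.086] [-1.4  1. ]
```

All four are within about 4 mm of their bay centres, against a limit of 13 mm. Handing in.

```bash
python3 -c "
from h import *
print(workorder.sign_off())"
```

```text
the job is handed in; nothing more can be done
None
```

The job is handed in: all four house vases stand upright in the bays behind their own roof-colour samples, within about 4 mm of the bay centres by camera; nothing went near the jar or frame block, and the hand-in returned no verdict.

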